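Take a dipstick reading on a bench gearbox

ROBOT

A 7-joint arm with a two-finger parallel gripper is mounted at the origin on a cart in front of the work surface, level with it; the furniture and walls round the work are solid. World frame = base frame: x ahead of the robot, y to its left, z up, the work surface at z = 0. Lengths are in m, angles in rad, forces in N, time in s.
With the tool pointing down it reaches from about 0.4 to 0.85 m from the base axis. Payload 10.4 kg.
Tool frame: the origin (TCP) lies at the very end of the fingers, on their centre line; the grasp point (between the pads) lies 19 mm behind it (manip.pinch_z is the distance from the TCP to the grasp point, in m); z points along the fingers, y is the line along which they close (so a half turn about z gives the same grasp; the last joint's range is limited). The gripper opens to 85 mm and grips with 20 to 120 N. Pads are 22 mm wide; open, the fingers measure 114 mm over their backs; the gripper's body (76 mm by 85 mm) begins 54 mm behind the grasp point. The pads swing forward as they close: fully open they stand 13 mm farther back than shut.
Start: joints at [-1.308, 0.332, -0.065, 1.46, 0.022, 1.35, -0.088], TCP at [0.176, 0.6, 0.231] pointing down, gripper open.
Joint ranges: [-2.6, 2.6], [-0.5, 2.12], [-1.47, 1.34], [0.16, 2.42], [-1.27, 4.41], [0.06, 2.06], [-2.6, 2.6]. Speed limits (rad/s): [2.22, 2.22, 2.79, 2.79, 3.14, 3.14, 3.14].

INTERFACE

Orientations are given as a unit quaternion [x, y, z, w].
In Python, from workcell import manip gives the robot as it stands. The module is installed in compiled form; this text tells all that it offers.
- The arm moves only by the shell command python3 -m creep 'ROWS' [OPENING] [FORCE]. ROWS is a JSON object of lists of equal length, an entry for each row: "slide": the shift along the tool's x, y, z in m, a list of three; "twist": the turn about the tool's z in degrees. A call has 1 to 8 rows; each row shifts and turns the commanded pose from where the row before left it, along the tool's axes as they then stand; what a row does not reach is not made up. A row lasts 1/8 s, in which the tool goes at most 62.5 mm and 10.7 degrees, less where a joint would pass 70% of its speed; a pose out of reach is approached as far as the arm can. A call with a gripper value outside its range is refused whole. OPENING is the opening in per cent of the stroke, from 0 (shut) to 100 (fully open), set as the call begins (- or left out, the last holds). The fingers move at their own pace and stop on an object; FORCE is the grip in N (left out, the last holds). Time passes only in rows, so rows that do not move let the fingers close. It gives the time, the measured TCP pose, the force, the opening and the grip force at its end, in the units of the state.
- manip.get_obs(): the state, without advancing time (a new reading comes with each control period).
- manip.camera(name): name is "side" or "top"; returns (picture, depth): 384x512x3 uint8, blue, green, red; 384x512 float32, m along the optical axis (not along the pixel's ray), 0 where there is no reading.
- manip.camera_params(name): a dict with "intrinsics" (3x3 intrinsics, pixels), "R" (3x3) and "t" (3): a world point X has camera coordinates R X + t. Camera axes: x right, y down, z forward; pixel columns grow to the right and rows downward; lengths in m; the calibration is good to about 2 mm. A picture is of the moment at which its call begins. camera_params takes no time and is no camera call.
- manip.hand_in(): hands the job in; it is judged then, once.
The state is a dict: "clock": time; "joint_pos": joint angles; "joint_velocities": joint speeds; "tau": joint torques, N m; "position": TCP position; "ee_rot": TCP orientation; "ft_force": force on the tool from outside, world axes, zero at the start; "torque": the same for the moment, N m; "grip_width": opening from 0.0 (shut) to 1.0 (fully open); "grasp_force": force on a finger pad.
Only numpy, scipy, OpenCV 4.12 (cv2) and the standard library are available. Lean on these libraries where they do the work, as an engineer would, in place of code of your own. Each camera call takes 0.05 s, during which the arm holds its last target. There are 200 camera calls.

TASK

Take the dipstick (gauge rod) out of its stand by its black grip and slide it into the gearbox's slanting filler tube until its collar stops on the rim, without forcing it. Then draw it right out again and present it for reading: hold it level with its tip a few centimetres below the middle of the magnifier's lens. Finish still holding it there, steady and touching nothing but your gripper, and leave the other things on the bench undisturbed.

Things in the scene. Friction and masses are not known exactly. Their poses are not given: they have to be found in the camera images.
- rod_grip (a point): the dipstick (gauge rod), loose, about 90 g; this point is the centre of its black grip, 90 mm long (x), 16 wide (y), 20 high (z). x runs along the rod to the tip, z is up as it lies in the stand. After the grip come a steel collar (36 mm across, 6 thick, x 45 to 51 mm) and a steel rod 8 mm in diameter ending in a tapered tip at x = 161 mm. It balances within 30 mm of the grip's centre
- rod_collar (a point): centre of the collar's face towards the tip (the face that seats on the tube's rim), 51 mm along x from the grip's centre; axes as the grip
- rod_tip (a point): end of the rod, 161 mm along x from the grip's centre, 110 mm beyond the collar's face; axes as the grip
- stand: fixed aluminium stand holding the dipstick level at the start, rod axis 55 mm above the bench, same axes as the dipstick. Origin on the bench under the grip's centre. Base x -60 to +140 mm, 46 wide, 8 high. Two slotted uprights 6 mm thick, 40 wide, open upwards: at x = -39 mm (top at 57 mm) and x = +115 mm (top at 63 mm). Grip free on both sides from x = -36 to +45 mm; lift straight up
- filler_tube: steel filler tube fixed to the gearbox, sloping 30 degrees below the horizontal. Origin at the centre of the mouth's rim, 100 mm above the bench; x points down into the tube along its axis, y is horizontal, z is square to the tube, upwards. Funnel mouth 27 mm across inside and 35 mm outside, narrowing within 12 mm to a straight bore 12 mm in diameter, longer than the rod
- gearbox: fixed grey gearbox the filler tube belongs to, housing 96 x 106 x 105 mm with feet 130 mm long (x); origin at the centre of its underside on the bench, z up. The tube comes out of its -x side; the rim's centre is at x = -95 mm, y = 0, z = 100 mm
- lens (a point): fixed bench magnifier: centre of the underside of its round level lens holder (80 mm across, 12 thick), 230 mm above the bench, z up. Its post (12 mm thick, clamp 22 mm, 250 mm high, foot 90 mm across) stands at x = 0, y = +110 mm in this frame, joined by a thin arm at lens height. Free space below the lens
- oiler: bystander: white squeeze bottle with a spout, the one nearer the robot, 57 mm across and 151 mm high; origin at the centre of its underside
- tbolt: bystander: dark steel T-slot bolt lying down, 34 x 66 x 30 mm; origin at the centre of its underside
- setup_block: bystander: ground steel block with holes, 51 x 76 x 26 mm; origin at the centre of its underside
- collet: bystander: standing slotted collet, 28 mm across, 42 mm high; origin at the centre of its underside

How it is judged:
On the way, in this order (a step that is already met when the one before it is completed fails the run):
1. the dipstick is home in the filler tube, its collar on the rim (x of rod_collar in the frame of filler_tube above -0.004 m and y of rod_collar in the frame of filler_tube between -0.005 and 0.005 m and z of rod_collar in the frame of filler_tube between -0.005 and 0.005 m and x of rod_tip in the frame of filler_tube above 0.1 m and angle between the x axis of rod_grip and the x axis of filler_tube, either way round below 0.1 rad), for 0.2 s.
2. the dipstick is drawn right out of the tube (x of rod_tip in the frame of filler_tube below -0.01 m), for 0.1 s.
At the end, for the whole second after the job is handed in: after seating (collar within 4 mm of the rim) and drawing out, the dipstick is held in the gripper alone, still (under 20 mm/s), level within 7 degrees, its tip within 15 mm of the lens centre seen from above and 10 to 90 mm below the lens holder's underside (horizontal distance between rod_tip and lens below 0.015 m and z of rod_tip in the frame of lens between -0.09 and -0.01 m and angle between rod_grip's own x axis and vertical between 1.451 and 1.691 rad and contact force between the fingers and rod above 1 N and contact force between rod and magnifier below 0.1 N and contact force between rod and gearbox below 0.1 N and contact force between rod and stand below 0.1 N and linear speed of rod below 0.02 m/s); the arm keeps its last pose, push and grip.
It fails at once if a bystander is pushed more than 30 mm (distance of any of oiler, tbolt, setup_block, collet from where it was at the start of the episode above 0.03 m).
It fails at once if the oiler is knocked over (angle between oiler's own z axis and vertical above 0.5 rad).
It fails at once if the dipstick is forced against the gearbox with more than 60 N (contact force between rod and gearbox above 60 N).
It also fails if it takes over 61 s, if anything falls off the work surface, if the arm or the gripper's body presses on something with over 40 N, if the wrist force passes 120 N, or if a joint passes its speed limit or range.

## Working session

There is one attempt and no reset: what is moved stays moved. The work goes in short steps, Python scripts to look and compute and a shell command to move; the robot and the scene stay as the last step left them, time stands still between calls to the robot, and variables do not carry over. Pictures are saved under pics/ and viewed, at most 10 in all, crops included, and the job is handed in when it is done.

```bash
mkdir -p pics && cat > h.py <<'E'
import numpy as np, cv2
from workcell import manip
from scipy.spatial.transform import Rotation as Ro
def grab(n):
    im,d=manip.camera(n); im=np.array(im); d=np.array(d); p=manip.camera_params(n)
    return im,d,np.array(p["intrinsics"]),np.array(p["R"]),np.array(p["t"])
def cloud(d,K,R,t):
    v,u=np.mgrid[:d.shape[0],:d.shape[1]]
    c=np.stack([(u-K[0,2])/K[0,0]*d,(v-K[1,2])/K[1,1]*d,d],-1)
    return (c-t)@R   # R^T (c-t)
def ray(u,v,z,K,R,t):
    r=R.T@np.linalg.inv(K)@[u,v,1]; o=-R.T@t
    return o+r*(z-o[2])/r[2]
E
python3 - <<'E'
from h import *
for n in("top","side"):
    im,d,K,R,t=grab(n); cv2.imwrite(f"pics/{n}0.png",im); np.savez(f"{n}0.npz",im=im,d=d,K=K,R=R,t=t)
    print(n,K.round(1).tolist(),R.round(3).tolist(),(-R.T@t).round(3))
o=manip.get_obs();print({k:np.round(v,3) for k,v in o.items()},manip.pinch_z)
E
```

```text
top [[409.0, 0.0, 255.1], [0.0, 409.0, 193.9], [0.0, 0.0, 1.0]] [[0.105, -0.994, 0.003], [-0.973, -0.103, -0.208], [0.208, 0.019, -0.978]] [0.284 0.29  1.198]
side [[475.1, 0.0, 257.7], [0.0, 475.1, 197.8], [0.0, 0.0, 1.0]] [[-0.937, -0.349, -0.018], [-0.149, 0.446, -0.883], [0.316, -0.824, -0.469]] [0.174 1.198 0.668]
{'clock': np.float64(0.1), 'joint_pos': array([-1.308,  0.333, -0.065,  1.461,  0.022,  1.35 , -0.089]), 'joint_velocities': array([-0.   , -0.001,  0.001, -0.003, -0.002,  0.001,  0.001]), 'tau': array([ 3.0000e-03, -6.2675e+01,  5.0000e-02, -3.9242e+01,  1.6000e-02,
        7.0000e-03, -0.0000e+00]), 'position': array([0.176, 0.599, 0.231]), 'ee_rot': array([ 0.142,  0.99 , -0.001, -0.   ]), 'ft_force': array([ 0.11 , -0.108,  0.811]), 'torque': array([-0.04 , -0.009,  0.032]), 'grasp_force': np.float64(0.0), 'grip_width': np.float64(1.0)} 0.0187
```

View pics/top0.png

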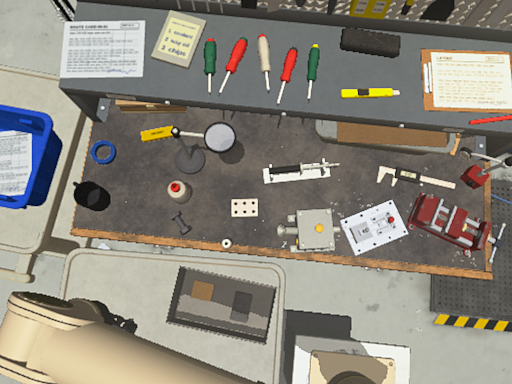

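View pics/side0.png

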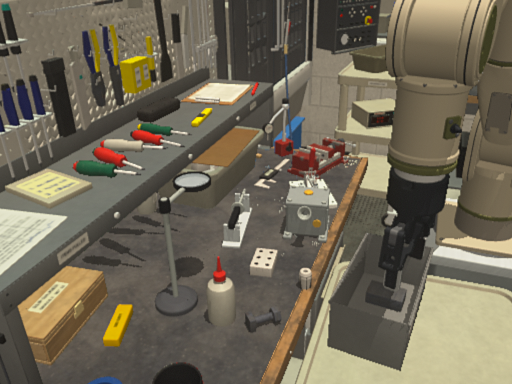

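The top view shows the dipstick in its stand at about (298,170), with the black grip at (287,171) and the tip to the right. The gearbox top is at (318,228) with its tube mouth on the left at (285,230), and the lens is at (220,137) with its post at (190,158). In the side view the grip is at (235,216), the gearbox at (307,212) and the lens at (192,182).

```bash
python3 - <<'E'
from h import *
def rect(P,name):
    r=cv2.minAreaRect((P[:,:2]*1000).astype(np.float32)); print(name,len(P),np.round(r[0],1),np.round(r[1],1),round(r[2],1),"z",np.percentile(P[:,2],[5,50,95]).round(4))
for n in("top","side"):
    f=np.load(n+"0.npz"); im,d,K,R,t=[f[k] for k in("im","d","K","R","t")]
    P=cloud(d,K,R,t); hsv=cv2.cvtColor(im,cv2.COLOR_BGR2HSV); V=hsv[...,2]; ok=d>0
    box=lambda u0,u1,v0,v1:(np.mgrid[:384,:512][1]>=u0)&(np.mgrid[:384,:512][1]<=u1)&(np.mgrid[:384,:512][0]>=v0)&(np.mgrid[:384,:512][0]<=v1)&ok
    S=box(260,345,155,188) if n=="top" else box(215,260,190,250)
    G=box(280,338,205,255) if n=="top" else box(275,335,180,245)
    L=box(195,245,115,160) if n=="top" else box(165,220,165,200)
    Z=P[...,2]
    print(n,"bench z",np.median(Z[(box(250,290,190,200) if n=="top" else box(170,200,220,280))]).round(4))
    rect(P[S&(Z>.045)&(Z<.085)&(V<70)],"grip dark")
    q=P[S&(Z>.05)&(Z<.085)]; rect(q,"rod all")
    rect(P[S&(Z>.066)&(Z<.085)],"collar")
    rect(P[S&(Z>.003)&(Z<.02)],"base")
    rect(P[G&(abs(Z-.105)<.006)],"gb top")
    q=P[L&(Z>.2)&(Z<.27)]; rect(q,"lens")
    print("post/hist z", np.histogram(P[L][:,2],bins=[0,.05,.1,.15,.2,.22,.225,.23,.235,.24,.245,.25,.26,.3,.5])[0])
f=np.load("side0.npz");cv2.imwrite("pics/c1.png",cv2.resize(f["im"][150:270,160:360],None,fx=4,fy=4,interpolation=cv2.INTER_CUBIC))
f=np.load("top0.npz");cv2.imwrite("pics/c2.png",cv2.resize(f["im"][110:260,170:350],None,fx=4,fy=4,interpolation=cv2.INTER_CUBIC))
E
```

```text
top bench z 0.0019
grip dark 182 [606.8 236.6] [15.8 87.8] 11.9 z [0.0534 0.0649 0.0687]
rod all 370 [619.5 179.5] [ 39.7 204.8] 11.6 z [0.054  0.0632 0.0692]
collar 93 [616.1 201. ] [ 26.3 155.1] 6.6 z [0.0662 0.0672 0.0733]
base 1192 [621.1 177.3] [104.4 258.7] 6.1 z [0.0033 0.0062 0.0119]
gb top 1124 [436.9 162.9] [105.8 142.6] 9.4 z [0.0994 0.1014 0.1066]
lens 847 [617.8 415.9] [79.  92.9] 34.4 z [0.2352 0.2391 0.2436]
post/hist z [1156    0    0    0    0    0    1   32  523  281   10    0    0    0]
side bench z 0.0017
grip dark 161 [606.9 242.4] [16.1 89.1] 12.8 z [0.0509 0.0639 0.0667]
rod all 365 [629.7 181.8] [ 86.4 214.1] 31.1 z [0.0517 0.0607 0.0684]
collar 52 [613.6 235.8] [26.2 94.6] 6.0 z [0.0661 0.0676 0.0726]
base 736 [637.6 155.3] [130.  328.1] 20.2 z [0.0031 0.0072 0.0164]
gb top 682 [436.4 169.2] [104.5 146.5] 8.8 z [0.0992 0.1007 0.106 ]
lens 977 [646.7 389.8] [ 94.9 264.7] 31.9 z [0.2057 0.2383 0.2426]
post/hist z [418 421 189   2 149  26  22  79 485 199  13   4   0   0]
```

View pics/c1.png

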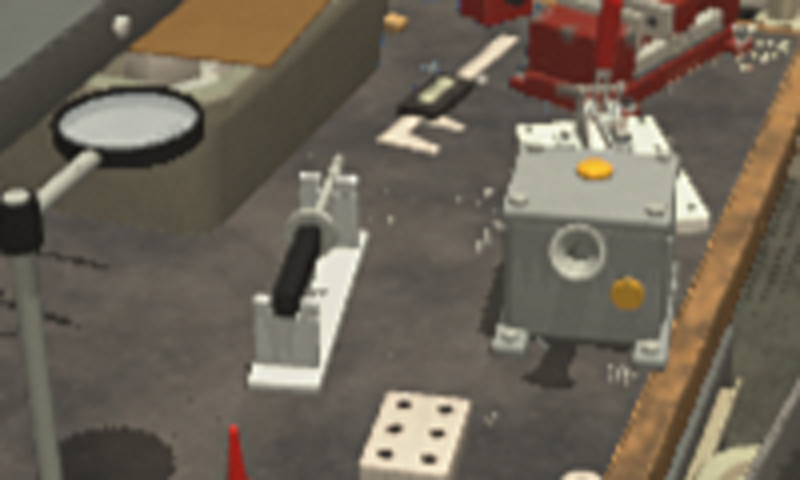

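View pics/c2.png

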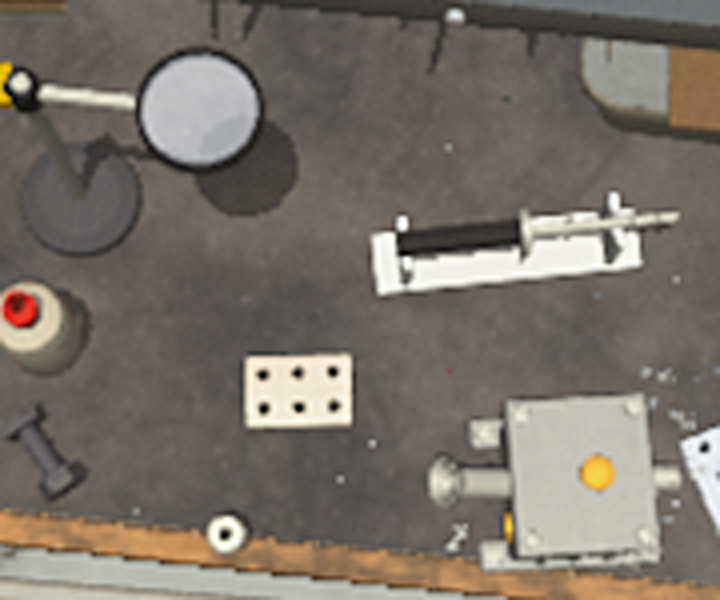

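The crops show the tube's rim at side pixel (304.5,212.6) and top pixel (280.8,230). The lens ring centre is at side (192,181.5) and top (219.8,137.2). The collar and rod lie to the right of the grip, and the path from the stand to the tube mouth is clear.

```bash
python3 - <<'E'
from h import *
F={n:np.load(n+"0.npz") for n in("top","side")}
g=lambda n:[F[n][k] for k in("K","R","t")]
def tri(a,b):
    A=[];B=[]
    for n,(u,v) in(("top",a),("side",b)):
        K,R,t=g(n); r=R.T@np.linalg.inv(K)@[u,v,1]; r/=np.linalg.norm(r); M=np.eye(3)-np.outer(r,r); A.append(M);B.append(M@(-R.T@t))
    return np.linalg.solve(sum(A),sum(B)).round(4)
print("rim",ray(280.8,230,.1,*g("top")).round(4),ray(304.6,212.6,.1,*g("side")).round(4),tri((280.8,230),(304.6,212.6)))
print("lens",ray(219.8,137.2,.242,*g("top")).round(4),ray(192,181.5,.242,*g("side")).round(4),tri((219.8,137.2),(192,181.5)))
# tip top crop (678,216), side crop (338,158)
print("tip",ray(339.5,164,.055,*g("top")).round(4),ray(244.7,189,.055,*g("side")).round(4))
# gearbox yaw: top face edges, housing only
for n,b in(("top",(296,336,207,252)),("side",(287,330,187,206))):
    f=F[n];P=cloud(f["d"],*g(n))[b[2]:b[3],b[0]:b[1]].reshape(-1,3);P=P[abs(P[:,2]-.103)<.006]
    r=cv2.minAreaRect((P[:,:2]*1000).astype(np.float32));print("gb",len(P),np.round(r[0],1),np.round(r[1],1),r[2])
for n in F:
    f=F[n];P=cloud(f["d"],*g(n));b=(260,345,155,188) if n=="top" else (215,260,190,250)
    V=f["im"].max(-1);m=np.zeros_like(V,bool);m[b[2]:b[3],b[0]:b[1]]=1
    Q=P[m&(V<70)&(P[...,2]>.06)&(P[...,2]<.07)][:,:2];c=Q.mean(0);e=np.linalg.eigh(np.cov(Q.T))[1][:,1];print("grip",n,c.round(4),np.degrees(np.arctan2(*e[::-1])).round(1))
    m=np.zeros_like(V,bool)
    if n=="top": 
        Q=P[(P[...,2]>.12)&(P[...,0]>.8)]; print("shelf z",np.percentile(Q[:,2],[5,50,95]),np.percentile(Q[:,0],[1,5]))
E
```

```text
rim [0.425  0.2321 0.1   ] [0.4232 0.2357 0.1   ] [0.4247 0.2318 0.0977]
lens [0.6191 0.41   0.242 ] [0.6137 0.4259 0.242 ] [0.6221 0.4111 0.2338]
tip [0.6403 0.0778 0.055 ] [0.6405 0.0831 0.055 ]
gb 1314 [440.7 139.9] [105.8  96.1] 9.44606876373291
gb 725 [439.7 143.8] [106.9 101.2] 12.692461967468262
grip top [0.6064 0.2363] 102.5
shelf z [0.24010235 0.24640754 0.34053549] [0.80192438 0.81005997]
grip side [0.6058 0.2446] 101.4
```

```bash
cat >> h.py <<'E'
def pose():
    o=manip.get_obs(); return np.array(o["position"]),Ro.from_quat(o["ee_rot"]).as_matrix(),o
def to(x,y,z,yaw):
    "tool-frame move to TCP x,y,z with rod direction yaw (deg); slide first, then twist"
    p,M,o=pose(); s=M.T@(np.array([x,y,z])-p)
    yn=np.degrees(np.arctan2(M[1,1],M[0,1])); tw=-(((yaw+90-yn)+90)%180-90)
    print("slide",s.round(4),"twist",tw.round(2),"tcp",p.round(4),"tilt",np.degrees(np.arccos(-M[2,2])).round(2),"q7",np.round(o["joint_pos"][6],2),"t",round(o["clock"],2),"F",np.round(o["ft_force"],1),"grip",round(float(o["grip_width"]),3),round(float(o["grasp_force"]),1))
E
python3 -m creep '{"slide":[[-0.044,-0.034,0],[-0.044,-0.034,0],[-0.044,-0.034,0],[-0.044,-0.034,0],[-0.044,-0.034,0],[-0.044,-0.034,0],[-0.044,-0.034,0],[-0.044,-0.034,0]],"twist":[0,0,0,0,0,0,0,0]}' 100 20
python3 -c "
from h import *
to(.606,.238,.12,-77.8)"
```

```text
clock: 1.1
position: [0.4379, 0.2378, 0.2312]
ee_rot: [0.142, 0.99, 0.0, -0.0]
ft_force: [0.1, 0.5, -0.1]
grip_width: 0.996
grasp_force: 0.0
slide [-0.1613  0.0476  0.1112] twist 61.43 tcp [0.4379 0.2378 0.2312] tilt 0.01 q7 0.71 t 1.1 F [ 0.1  0.5 -0.1] grip 0.996 0.0
```

```bash
python3 -m creep '{"slide":[[-0.054,0.016,0],[-0.054,0.016,0],[-0.053,0.016,0],[0,0,0.01],[0,0,0.02],[0,0,0.02],[0,0,0.02],[0,0,0.02]],"twist":[0,0,0,10.3,10.3,10.3,10.3,10.3]}' 
python3 -m creep '{"slide":[[0,0,0.01],[0,0,0]],"twist":[10,0]}' 
python3 - <<'E'
from h import *
to(.606,.238,.036,-77.8)
f=grab("side");cv2.imwrite("pics/a1.png",f[0])
E
```

```text
clock: 2.1
position: [0.6049, 0.2401, 0.1402]
ee_rot: [0.561, 0.828, -0.0, -0.0]
ft_force: [0.8, 0.9, 0.1]
grip_width: 0.998
grasp_force: 0.0
clock: 2.35
position: [0.6045, 0.24, 0.1301]
ee_rot: [0.628, 0.778, -0.001, -0.0]
ft_force: [-0.4, 0.6, 0.5]
grip_width: 1.004
grasp_force: 0.0
slide [-0.0022  0.0013  0.0941] twist 0.0 tcp [0.6045 0.24   0.1301] tilt 0.14 q7 -0.06 t 2.35 F [-0.4  0.6  0.5] grip 1.004 0.0
```

View pics/a1.png

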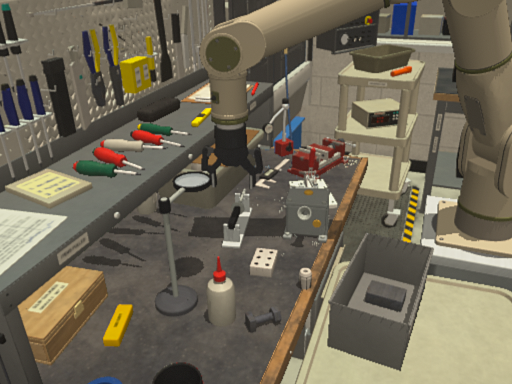

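The gripper is straight above the grip at about (235,170), clear of the lens and stand, so I'm lowering it and closing.

```bash
python3 -m creep '{"slide":[[-0.002,0.001,0.03],[0,0,0.03],[0,0,0.024],[0,0,0.01],[0,0,0]],"twist":[0,0,0,0,0]}' 
python3 -m creep '{"slide":[[0,0,0],[0,0,0],[0,0,0],[0,0,0],[0,0,0],[0,0,0]],"twist":[0,0,0,0,0,0]}' 0 20
python3 -c "
from h import *
to(.606,.238,.036,-77.8)"
```

```text
clock: 3.02
position: [0.6067, 0.2384, 0.0375]
ee_rot: [0.628, 0.778, -0.0, -0.0]
ft_force: [-0.1, -0.5, 0.2]
grip_width: 1.004
grasp_force: 0.0
clock: 3.78
position: [0.6068, 0.2385, 0.0376]
ee_rot: [0.628, 0.778, 0.0, 0.0]
ft_force: [-0.4, 0.4, 3.4]
grip_width: 0.179
grasp_force: 25.7
slide [-0.0003 -0.0009  0.0016] twist -0.07 tcp [0.6068 0.2385 0.0376] tilt 0.02 q7 -0.03 t 3.77 F [-0.4  0.4  3.4] grip 0.179 25.7
```

```bash
python3 -m creep '{"slide":[[0,0,-0.01],[0,0,-0.03],[0,0,-0.03],[0,0,-0.03],[0,0,-0.01],[0,0,0]],"twist":[0,0,0,0,0,0]}' 
cat >> h.py <<'E'
def rod(save=None):
    "rod line relative to grasp, from side+top clouds: points close to the vertical rod plane, ahead of the fingers"
    p,M,o=pose(); e=-M[:,0]; y=M[:,1]; g=p-M[:,2]*manip.pinch_z
    for n in("top","side"):
        im,d,K,R,t=grab(n)
        if save: cv2.imwrite(f"pics/{save}_{n}.png",im)
        q=(cloud(d,K,R,t)-g); a=q@e; b=q@y; h=q[...,2]
        m=(d>0)&(a>.062)&(a<.175)&(abs(b)<.02)&(h<.03)&(h>-.125)&(q[...,2]+g[2]>.03)
        A,H,B=a[m],h[m],b[m]
        if len(A)<10: print(n,"few",len(A)); continue
        c,res=np.polyfit(A,H,1),0
        k=abs(np.polyval(c,A)-H)<.01; c=np.polyfit(A[k],H[k],1); cb=np.polyfit(A[k],B[k],1)
        print(n,len(A),k.sum(),"slope deg",np.degrees(np.arctan(c[0])).round(1),"h@0",c[1].round(4),"b slope",np.degrees(np.arctan(cb[0])).round(1),"b@0",cb[1].round(4),"a max",A[k].max().round(4),"tip",(g+e*A[k].max()+[0,0,np.polyval(c,A[k].max())]).round(4))
E
python3 -c "
from h import *
rod('b');to(.3944,.4164,.081,-80.6)"
```

```text
clock: 4.53
position: [0.6067, 0.2385, 0.1474]
ee_rot: [0.628, 0.778, 0.0, 0.0]
ft_force: [-0.5, -0.3, -1.7]
grip_width: 0.18
grasp_force: 25.1
top few 9
side 108 50 slope deg 75.4 h@0 -0.5404 b slope -6.3 b@0 0.0159 a max 0.141 tip [0.6363 0.1006 0.1656]
slide [ 0.2187 -0.1693  0.0652] twist 2.73 tcp [0.606  0.2382 0.1459] tilt 0.11 q7 -0.06 t 4.62 F [-0.1  0.6 -1. ] grip 0.179 25.1
```

```bash
python3 -c "
import cv2
cv2.imwrite('pics/b_c.png',cv2.resize(cv2.imread('pics/b_side.png')[110:260,160:360],None,fx=4,fy=4,interpolation=cv2.INTER_CUBIC))"
```

```text
(no output)
```

View pics/b_c.png

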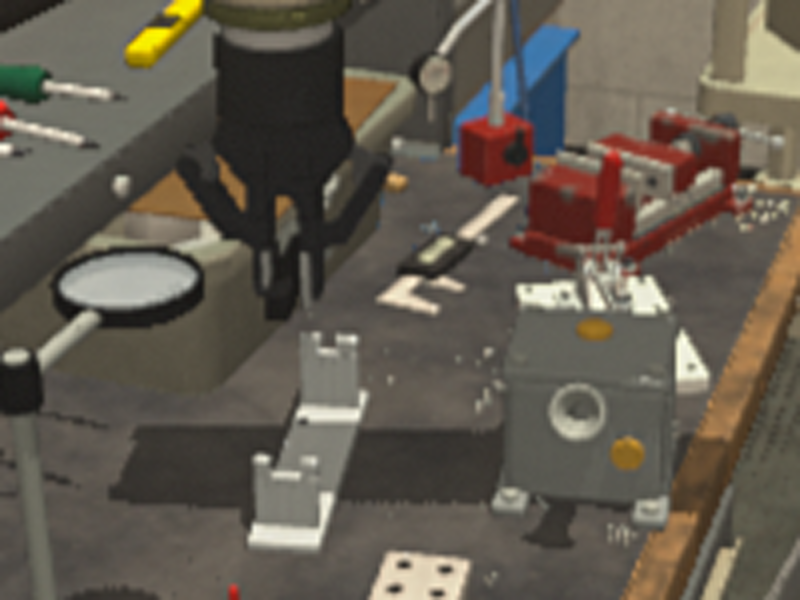

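The side crop shows the rod held, with the grip end at (280,300) between the fingers and the stand empty. The gripper hides the rest of the rod. Next I'm carrying it to the tube.

```bash
python3 -m creep '{"slide":[[0,-0.056,0],[0,-0.057,0],[0,-0.056,0],[0.054,0,0],[0.055,0,0],[0.055,0,0],[0.054,0,0],[0,0,0.02]],"twist":[0,0,0,0,0,0,0,2.7]}' 
python3 -m creep '{"slide":[[0,0,0.02],[0,0,0]],"twist":[0,0]}' 
python3 -c "
from h import *
rod('c');to(.3944,.4164,.081,-80.6)"
```

```text
clock: 5.62
position: [0.3931, 0.4209, 0.1265]
ee_rot: [0.644, 0.765, 0.001, -0.001]
ft_force: [-0.1, -1.3, -2.4]
grip_width: 0.181
grasp_force: 25.1
clock: 5.88
position: [0.3944, 0.4148, 0.1049]
ee_rot: [0.647, 0.763, -0.002, 0.0]
ft_force: [-0.1, -0.1, -0.4]
grip_width: 0.183
grasp_force: 25.1
top 89 89 slope deg 0.7 h@0 0.001 b slope -0.3 b@0 0.0022 a max 0.1631 tip [0.4212 0.2539 0.1272]
side few 0
slide [ 0.0008 -0.0011  0.0262] twist 0.02 tcp [0.3956 0.4158 0.1072] tilt 0.04 q7 -0.62 t 5.97 F [ 0.6  0.5 -0.3] grip 0.184 25.1
```

```bash
python3 -c "
import cv2,numpy as np
a=cv2.resize(cv2.imread('pics/c_side.png')[110:290,160:360],None,fx=3,fy=3)[:,:600]
b=cv2.imread('pics/c_top.png')[130:290,170:370]
a=cv2.resize(cv2.imread('pics/c_side.png')[120:270,200:350],None,fx=2.6,fy=2.6,interpolation=2);b=cv2.resize(cv2.imread('pics/c_top.png')[140:290,190:340],None,fx=2.6,fy=2.6,interpolation=2)
cv2.imwrite('pics/c_c.png',np.hstack([a,b]))"
```

```text
(no output)
```

View pics/c_c.png

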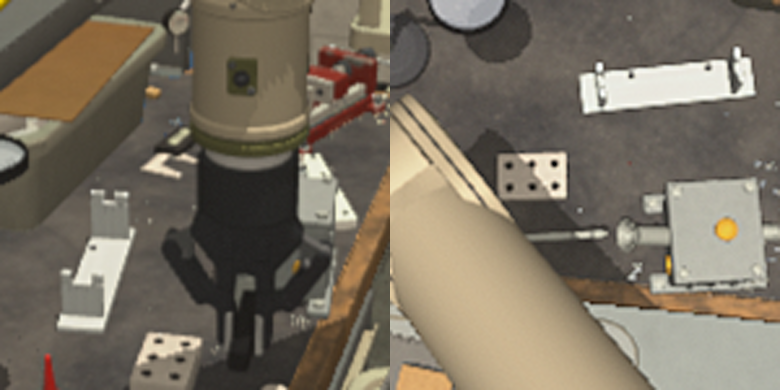

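The left half (side camera) shows only the gripper. The right half (top camera) shows the bare rod running from (530,238) to its tip at (605,234), pointing at the rim centre at (626,234), level and lined up to 1–2 mm. The tool can't tilt, so the rod has to pivot in the pads. I'll let the funnel turn it by entering level and then arcing up about the tip.

```bash
python3 -m creep '{"slide":[[0,-0.002,0.013],[0,0,0.013],[-0.008,0,0.001],[-0.008,0,0],[-0.008,0,0],[-0.006,0,0],[0,0,0]],"twist":[0,0,0,0,0,0,0]}' 
python3 -c "
from h import *
rod('d');to(.3998,.3840,.081,-80.6)"
```

```text
clock: 6.85
position: [0.3988, 0.3857, 0.0806]
ee_rot: [0.647, 0.763, 0.0, -0.0]
ft_force: [0.2, 0.6, -0.5]
grip_width: 0.187
grasp_force: 25.1
top 155 134 slope deg -1.8 h@0 0.0051 b slope -0.9 b@0 0.0032 a max 0.1748 tip [0.4273 0.2132 0.099 ]
side few 0
slide [-0.0026  0.0009 -0.0005] twist 0.03 tcp [0.3985 0.3864 0.0805] tilt 0.03 q7 -0.57 t 6.95 F [-0.3 -0.1 -0.6] grip 0.179 25.1
```

```bash
python3 -m creep '{"slide":[[-0.005,0,0],[-0.001,0,-0.006],[-0.001,0,-0.006],[-0.001,0,-0.006],[-0.001,0,-0.006],[0,0,0]],"twist":[0,0,0,0,0,0]}' 
python3 -c "
from h import *
rod('e');to(.3998,.3840,.081,-80.6)"
```

```text
clock: 7.7
position: [0.4003, 0.3776, 0.105]
ee_rot: [0.647, 0.763, 0.001, -0.0]
ft_force: [-0.6, 1.4, -1.6]
grip_width: 0.185
grasp_force: 24.9
top 159 138 slope deg -10.3 h@0 0.0044 b slope -1.8 b@0 0.0058 a max 0.1738 tip [0.4287 0.2061 0.0963]
side 15 15 slope deg -17.1 h@0 0.0136 b slope -15.8 b@0 0.0332 a max 0.145 tip [0.424  0.2346 0.0924]
slide [0.0067 0.0008 0.0234] twist 0.04 tcp [0.4001 0.3773 0.1044] tilt 0.02 q7 -0.57 t 7.8 F [-0.8  0.8 -0.8] grip 0.183 24.9
```

```bash
sed -i 's/def rod(save=None)/def rod(save=None,am=.175)/; s/a<.175/a<am/' h.py && python3 -c "
from h import *
rod('e2',.135)"
python3 -m creep '{"slide":[[-0.002,0,-0.006],[-0.003,0,-0.006],[-0.003,0,-0.006],[-0.003,0,-0.006],[0,0,0]],"twist":[0,0,0,0,0]}'
python3 -c "
from h import *
rod('e3',.13);to(.3998,.3840,.081,-80.6)"
```

```text
top 42 42 slope deg -9.1 h@0 0.0026 b slope -3.3 b@0 0.0084 a max 0.1342 tip [0.4221 0.2449 0.1042]
side few 2
clock: 8.52
position: [0.4022, 0.366, 0.1289]
ee_rot: [0.647, 0.763, 0.0, 0.0]
ft_force: [0.5, 0.4, -1.9]
grip_width: 0.184
grasp_force: 25.1
top 28 28 slope deg -41.7 h@0 0.0645 b slope 6.6 b@0 -0.0126 a max 0.1299 tip [0.4234 0.2379 0.0965]
side few 0
slide [0.0181 0.0008 0.0473] twist 0.01 tcp [0.4019 0.366  0.1283] tilt 0.02 q7 -0.57 t 8.62 F [ 0.1 -0.7 -1.7] grip 0.182 25.1
```

```bash
python3 -m creep '{"slide":[[-0.003,0,-0.006],[-0.004,0,-0.006],[-0.004,0,-0.006],[-0.004,0,-0.0055],[0,0,0]],"twist":[0,0,0,0,0]}'
python3 -c "
from h import *
rod('f',.115);to(.3998,.3840,.081,-80.6)"
```

```text
clock: 9.25
position: [0.4046, 0.3512, 0.1524]
ee_rot: [0.647, 0.763, 0.0, -0.0]
ft_force: [0.8, 0.7, -0.4]
grip_width: 0.184
grasp_force: 25.5
top few 0
side few 6
slide [0.0331 0.0008 0.0708] twist 0.02 tcp [0.4044 0.3512 0.1518] tilt 0.02 q7 -0.56 t 9.35 F [ 0.3 -0.1 -1. ] grip 0.184 25.5
```

```bash
python3 -c "
import cv2,numpy as np
a=cv2.resize(cv2.imread('pics/f_side.png')[120:270,220:370],None,fx=2.6,fy=2.6,interpolation=2);b=cv2.resize(cv2.imread('pics/f_top.png')[180:280,230:330],None,fx=3.9,fy=3.9,interpolation=2)
cv2.imwrite('pics/f_c.png',np.hstack([a,b]))"
```

```text
(no output)
```

View pics/f_c.png

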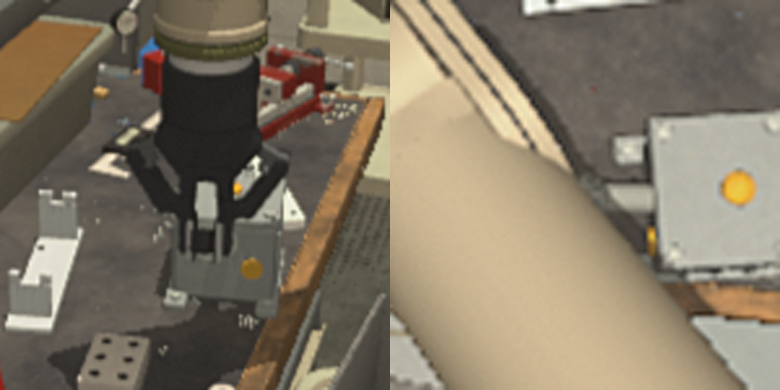

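The arm hides the mouth from the top camera, and from the side only the fingers show, in line with the tube. Forces are below 2 N, so I'm inserting along the 30° axis in steps.

```bash
python3 -m creep '{"slide":[[-0.0087,0,0.0052],[-0.0087,0,0.0052],[-0.0087,0,0.0052],[0,0,0]],"twist":[0,0,0,0]}'
python3 -m creep '{"slide":[[-0.0087,0,0.005],[-0.0087,0,0.005],[-0.0087,0,0.005],[0,0,0]],"twist":[0,0,0,0]}'
python3 -c "
from h import *
to(.3998,.3840,.081,-80.6)"
```

```text
clock: 9.85
position: [0.4086, 0.3246, 0.1357]
ee_rot: [0.647, 0.762, -0.0, 0.0]
ft_force: [0.5, 0.2, -1.0]
grip_width: 0.184
grasp_force: 25.5
clock: 10.35
position: [0.4129, 0.299, 0.1208]
ee_rot: [0.647, 0.762, -0.0, -0.0]
ft_force: [-0.2, -0.4, -0.4]
grip_width: 0.187
grasp_force: 25.5
slide [0.086  0.0009 0.0397] twist -0.05 tcp [0.4129 0.299  0.1208] tilt 0.04 q7 -0.48 t 10.35 F [-0.2 -0.4 -0.4] grip 0.187 25.5
```

```bash
python3 -m creep '{"slide":[[-0.0087,0,0.005],[-0.0087,0,0.005],[-0.0035,0,0.002],[0,0,0]],"twist":[0,0,0,0]}'
python3 -m creep '{"slide":[[-0.0017,0,0.001],[0,0,0]],"twist":[0,0]}'
python3 -m creep '{"slide":[[-0.0017,0,0.001],[0,0,0]],"twist":[0,0]}'
python3 -c "
from h import *
to(.3998,.3840,.081,-80.6)"
```

```text
clock: 10.85
position: [0.4163, 0.2792, 0.1091]
ee_rot: [0.647, 0.763, -0.0, -0.0]
ft_force: [1.4, -0.4, -0.0]
grip_width: 0.181
grasp_force: 25.5
clock: 11.1
position: [0.4165, 0.2779, 0.1082]
ee_rot: [0.647, 0.763, 0.0, -0.0]
ft_force: [-0.3, -0.5, -0.3]
grip_width: 0.178
grasp_force: 25.5
clock: 11.35
position: [0.4168, 0.2776, 0.1079]
ee_rot: [0.646, 0.763, 0.001, -0.001]
ft_force: [-2.2, 4.1, 3.9]
grip_width: 0.185
grasp_force: 26.1
slide [0.1077 0.0008 0.0272] twist 0.09 tcp [0.4168 0.2776 0.1079] tilt 0.14 q7 -0.43 t 11.35 F [-2.2  4.1  3.9] grip 0.185 26.1
```

Contact came about where the collar should seat (grasp 53 mm behind the rim, force backwards and upwards). I'll press slightly and hold.

```bash
python3 -m creep '{"slide":[[-0.0017,0,0.001],[0,0,0],[0,0,0],[0,0,0]],"twist":[0,0,0,0]}'
python3 -c "
from h import *
to(.3998,.3840,.081,-80.6);rod('g')"
python3 -c "
import cv2,numpy as np
a=cv2.resize(cv2.imread('pics/g_side.png')[140:260,240:360],None,fx=3.2,fy=3.2,interpolation=2);b=cv2.resize(cv2.imread('pics/g_top.png')[180:280,250:350],None,fx=3.84,fy=3.84,interpolation=2)
cv2.imwrite('pics/g_c.png',np.hstack([a,b]))"
```

```text
clock: 11.85
position: [0.4171, 0.2777, 0.1076]
ee_rot: [0.646, 0.763, 0.002, -0.001]
ft_force: [-3.4, 9.5, 6.4]
grip_width: 0.182
grasp_force: 26.5
slide [0.1075 0.0005 0.0271] twist 0.15 tcp [0.4171 0.2777 0.1076] tilt 0.3 q7 -0.43 t 11.85 F [-3.4  9.5  6.4] grip 0.182 26.5
top 173 173 slope deg -7.2 h@0 -0.0035 b slope -11.3 b@0 0.0332 a max 0.1749 tip [0.4461 0.1052 0.0998]
side 271 52 slope deg 37.6 h@0 -0.1345 b slope 14.8 b@0 -0.0391 a max 0.1521 tip [0.4423 0.1276 0.1081]
```

View pics/g_c.png

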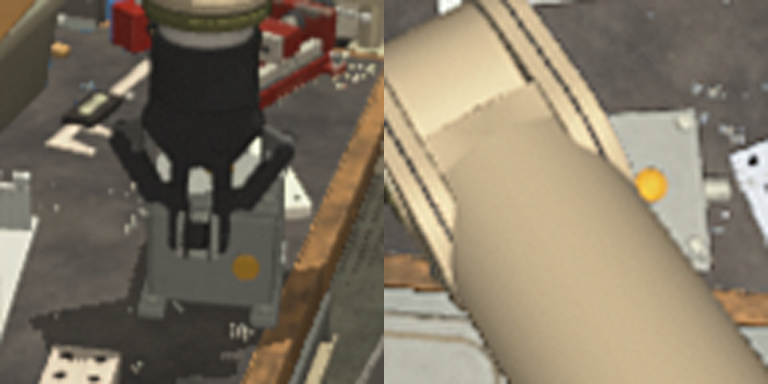

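The gripper sits right at the mouth (side crop about (200,235)), stopped at the seat position with about 12 N on the wrist, so the collar is home. Next I draw back along the axis and lever the rod level again in the funnel.

```bash
python3 -m creep '{"slide":[[0.006,0,-0.0035],[0.0125,0,-0.0071],[0.0125,0,-0.0071],[0.0125,0,-0.0071],[0.0125,0,-0.0071],[0.0125,0,-0.0071],[0.0125,0,-0.007],[0,0,0]],"twist":[0,0,0,0,0,0,0,0]}'
python3 -c "
from h import *
to(.3998,.3840,.081,-80.6)"
```

```text
clock: 12.95
position: [0.4036, 0.3556, 0.1527]
ee_rot: [0.646, 0.763, 0.0, -0.0]
ft_force: [-0.4, -0.5, -0.9]
grip_width: 0.184
grasp_force: 25.5
slide [0.0286 0.0009 0.0717] twist 0.11 tcp [0.4036 0.3556 0.1527] tilt 0.05 q7 -0.57 t 12.95 F [-0.4 -0.5 -0.9] grip 0.184 25.5
```

```bash
python3 -m creep '{"slide":[[0.004,0,0.006],[0.004,0,0.006],[0.004,0,0.006],[0.003,0,0.007],[0.003,0,0.007],[0.003,0,0.007],[0.002,0,0.007],[0,0,0]],"twist":[0,0,0,0,0,0,0,0]}'
python3 -c "
from h import *
rod('h',.13);to(.3998,.3840,.081,-80.6)"
```

```text
clock: 13.95
position: [0.3998, 0.3772, 0.1057]
ee_rot: [0.646, 0.763, -0.0, -0.0]
ft_force: [0.8, 0.2, -0.1]
grip_width: 0.179
grasp_force: 24.6
top 33 33 slope deg -10.9 h@0 0.0016 b slope -0.9 b@0 0.0042 a max 0.1293 tip [0.421  0.2497 0.101 ]
side few 1
slide [0.0067 0.0009 0.0253] twist 0.02 tcp [0.4    0.3773 0.1063] tilt 0.03 q7 -0.57 t 14.05 F [-0.3 -0.  -1. ] grip 0.183 24.6
```

```bash
python3 -m creep '{"slide":[[0.002,0,0.007],[0.002,0,0.007],[0.002,0,0.007],[0.001,0,0.007],[0.001,0,0.005],[0,0,0]],"twist":[0,0,0,0,0,0]}'
python3 -c "
from h import *
rod('i',.14);to(.3998,.3840,.081,-80.6)"
```

```text
clock: 14.8
position: [0.3985, 0.385, 0.0728]
ee_rot: [0.647, 0.763, -0.0, -0.0]
ft_force: [0.5, -0.2, -0.2]
grip_width: 0.184
grasp_force: 24.6
top 58 58 slope deg 2.1 h@0 -0.0003 b slope -0.9 b@0 0.0038 a max 0.1399 tip [0.4215 0.247  0.0964]
side few 0
slide [-0.0012  0.0009 -0.0077] twist 0.02 tcp [0.3987 0.3851 0.0733] tilt 0.02 q7 -0.57 t 14.9 F [-0.5  0.1 -0.4] grip 0.184 24.5
```

Level again to about 1–2°. I'm firming the grip, drawing out, rising, and turning the tip towards the lens.

```bash
python3 -m creep '{"slide":[[0,0,0],[0,0,0],[0.008,0,0],[0.012,0,-0.002],[0.02,0,-0.005],[0.01,0,-0.03],[0,0,-0.03],[0,0,-0.03]],"twist":[0,0,0,0,0,0,0,0]}' - 60
python3 -m creep '{"slide":[[0,0,0],[0,0,0],[0,0,0],[0,0,0],[0,0,0],[0,0,0],[0,0,0],[0,0,0]],"twist":[-5,-10,-10,-10,-10,-10,-10,-10]}'
python3 -c "
from h import *
to(.459,.411,.166,0);rod('j')"
```

```text
clock: 15.9
position: [0.3899, 0.4359, 0.1715]
ee_rot: [0.646, 0.763, 0.0, -0.0]
ft_force: [0.5, 0.2, -1.1]
grip_width: 0.177
grasp_force: 63.3
clock: 16.9
position: [0.39, 0.4357, 0.1706]
ee_rot: [0.045, 0.999, 0.0, 0.0]
ft_force: [0.3, -0.1, -0.6]
grip_width: 0.17
grasp_force: 63.4
slide [-0.0709 -0.0184  0.0046] twist -5.19 tcp [0.39   0.4357 0.1706] tilt 0.04 q7 0.61 t 16.9 F [ 0.3 -0.1 -0.6] grip 0.17 63.4
top 93 93 slope deg 1.4 h@0 0.0006 b slope 0.2 b@0 -0.0021 a max 0.1637 tip [0.5531 0.4209 0.1938]
side 176 176 slope deg 1.2 h@0 -0.0007 b slope 0.7 b@0 0.003 a max 0.1631 tip [0.5525 0.421  0.1922]
```

```bash
python3 -m creep '{"slide":[[-0.015,-0.001,0],[-0.02,-0.001,0],[-0.02,-0.001,0],[-0.0125,0,0],[0,0,0],[0,0,0]],"twist":[0,0,0,0,0,0]}'
python3 -c "
from h import *
to(.459,.411,.166,0);rod('k')
f=np.hstack([cv2.resize(cv2.imread('pics/k_side.png')[110:260,140:290],None,fx=2.6,fy=2.6,interpolation=2),cv2.resize(cv2.imread('pics/k_top.png')[90:240,170:320],None,fx=2.6,fy=2.6,interpolation=2)]);cv2.imwrite('pics/k_c.png',f)"
```

```text
clock: 17.75
position: [0.4569, 0.425, 0.1701]
ee_rot: [0.048, 0.999, 0.0, -0.0]
ft_force: [0.3, 1.2, -1.1]
grip_width: 0.176
grasp_force: 63.4
slide [-0.0035 -0.0138  0.0041] twist -5.55 tcp [0.4569 0.425  0.1701] tilt 0.03 q7 0.72 t 17.75 F [ 0.3  1.2 -1.1] grip 0.176 63.4
top 23 23 slope deg 4.0 h@0 -0.005 b slope 2.7 b@0 -0.008 a max 0.1381 tip [0.5943 0.4117 0.1933]
side 164 164 slope deg 1.1 h@0 -0.0002 b slope -0.3 b@0 0.0041 a max 0.1644 tip [0.6206 0.4091 0.1916]
```

View pics/k_c.png

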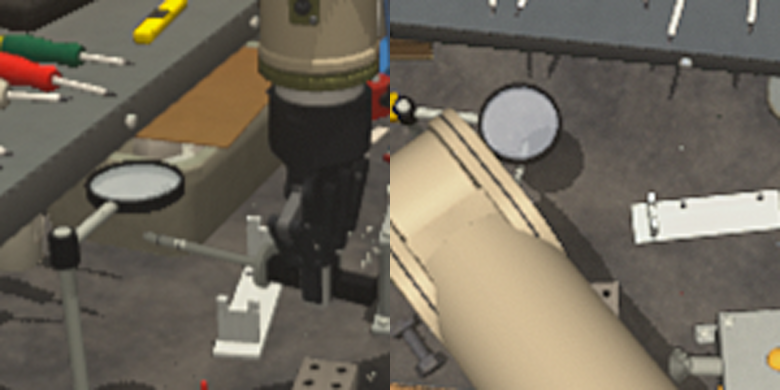

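In the side crop the level rod's tip at (148,238) is below the lens, clear of the ring and the post. In the top crop the rod enters under the lens at (520,165), in line with its centre at (519,123). The tip is within about 3 mm of the centre and about 38 mm below the holder, so I'm handing in.

```bash
python3 -m creep '{"slide":[[0,0,0],[0,0,0],[0,0,0],[0,0,0]],"twist":[0,0,0,0]}' && python3 -c "
from workcell import manip
print(manip.hand_in())"
```

```text
clock: 18.35
position: [0.4574, 0.4247, 0.1702]
ee_rot: [0.049, 0.999, 0.0, 0.0]
ft_force: [0.0, -1.0, -1.1]
grip_width: 0.173
grasp_force: 63.4
the job is handed in; nothing more can be done
None
```

I handed the job in at 18.4 s (no verdict came back): the dipstick was seated with its collar on the rim (judged from the arm's position and a light contact force, since the arm hid the mouth), drawn out, and is now held level to about 1°, its tip about 3 mm from the lens centre and 38 mm below the holder.

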